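# Load the bottle shaker and set its speed lever

### The job

Take the shaker's speed lever right back to its idle stop, then put the capped bottle that stands on the bench upright into the empty cell of the shaker's carrier, setting it down gently, not dropping it. Then, with the bottle in, bring the speed lever round until it points at the dark steel set-point rider on its curved rail, and leave it there. Do not shift or tip over the other bottles, the flask or the beaker.

Things in the scene. Friction and masses are not known exactly. Their poses are not given: they have to be found in the camera images.
- speed_lever (a joint): Speed lever on the control unit: a flat steel arm on a vertical hinge with an upright round black knob, 26 mm across, 50 mm tall, 85 mm from the hinge. 0 rad is the idle stop (a pin); it grows counter-clockwise seen from above to 1.9 rad (full). Seen from the robot, idle is the left end of the sweep; half-way it points to the robot. Stiff by friction (2 N at the knob), no spring: it stays where it is left.
- lever_knob (a point): A point on the knob's axis, 30 mm above the knob's lower end, 20 mm below its top; the knob's top is 122 mm above the bench. Its x axis points outward along the lever arm, from hinge to knob; z is up.
- lever_hinge (a point): The point on the lever's hinge axis at the height of lever_knob, 85 mm from it. Its x axis points along the lever arm, z up.
- pointer: Set-point rider: a dark steel block, 18 x 22 mm, 20 mm high, with a point towards the lever, fixed on the curved rail on the control unit, just outside the knob's circle (101 to 128 mm from the hinge). Its origin is NOT at the block but on the hinge axis; its x axis points outward from hinge to block. The lever is set when its own x axis points the same way (0.55 to 1.7 rad).
- bottle_mid (a point): The bottle to load: amber glass, paper label, ribbed blue screw cap, standing on the bench in front of the machines. Body 58 mm across, cap 42 mm across and 30 mm tall, whole height 125 mm, so the cap spans 95 to 125 mm above its foot; 0.2 to 0.4 kg. This point is on its axis, half-way up (62.5 mm above its foot); z is up the bottle.
- pad_top (a point): Centre of the top of the thin black rubber disc (60 mm across, 3 mm thick) on the floor of the one empty cell of the carrier: the bottle's foot belongs here, 63 mm above the bench. The disc is fixed; any of the three cells can be the empty one.
- shaker: The shaker, a fixed low white machine 170 x 300 mm. On it a fixed grey carrier: three cells in a row along the shaker's own y axis, 76 mm from centre to centre, the middle one over the shaker's origin. Cells 72 x 72 mm inside, walls 4 mm thick, wall tops 110 mm and cell floor 60 mm above the bench. Origin: centre of its underside on the bench; z up.
- control: The control unit, a fixed white box 200 x 240 mm, its top 60 mm above the bench, beside the shaker (on either side); it carries the lever and the rider. Origin: centre of its underside; the hinge is 55 mm from it along its x axis (away from the robot).
- neighbour_a_mid (a point): A small lab bottle, identical to the one to be loaded, already standing in a cell of the carrier; leave it. This point is at its middle, half-way up (62 mm above its foot), on its axis; z is up the bottle.
- neighbour_b_mid (a point): A small lab bottle, identical to the one to be loaded, already standing in a cell of the carrier; leave it. This point is at its middle, half-way up (62 mm above its foot), on its axis; z is up the bottle.
- flask: Conical glass flask, 82 mm across the foot and 112 mm high, standing on the bench in front of the machines; leave it. Origin: centre of its underside.
- beaker: Open glass beaker, 68 mm across and 85 mm high, standing on the bench in front of the machines; leave it. Origin: centre of its underside.
There are look-alikes about, which are no part of the job. Leave any yellow look-alike of the part that bears bottle_mid alone.

How it is judged:
By the outcome, as a careful person would: the job done as asked, in the order asked, and still so for the second after the job is handed in, with the robot touching nothing.
It also fails if it takes over 64 s, if anything falls off the work surface, if the arm or the gripper's body presses on something with over 40 N, if the wrist force passes 120 N, or if a joint passes its speed limit or range.

### The arm

A 6-joint arm with a two-finger parallel gripper is mounted at the origin on the work surface. World frame = base frame: x ahead of the robot, y to its left, z up, the work surface at z = 0. Lengths are in mm, angles in degrees, forces in N, time in s.
With the tool pointing down it reaches from about 350 to 850 mm from the base axis. Payload 8.1 kg.
Tool frame: the origin (TCP) lies midway between the tips of the shut fingers; the grasp point (between the pads) lies 19 mm behind it (r.grasp_offset is the distance from the TCP to the grasp point, in mm); z points along the fingers, x is the direction in which the jaws open and shut, and the axes are right-handed (so a half turn about z gives the same grasp; the last joint's range is limited). The gripper opens to 85 mm and grips with 20 to 120 N. Pads are 22 mm wide; open, the fingers measure 114 mm over their backs; the gripper's body (76 mm by 85 mm) begins 54 mm behind the grasp point. The pads swing forward as they close: fully open they stand 13 mm farther back than shut.
Start: joints at [-76.169, 7.471, 85.268, -0, 87.261, -4.893], TCP at [192.629, -568.242, 231.292] pointing down, gripper open.
Joint ranges: [-169.43, 169.43], [-51.17, 129.36], [1.28, 143.12], [-76.62, 256.62], [0, 156.53], [-152.29, 152.29]. Speed limits (degrees/s): [136.94, 136.94, 159.86, 180, 180, 180].

### API

Orientations are given as [roll, pitch, yaw] about the fixed x, y, z axes, in that order (R = Rz(yaw) Ry(pitch) Rx(roll)).
In Python, from bench import r, optics, hand_in gives the robot as it stands.
- The arm moves only by the shell command python3 -m pendant 'ROWS' [FORCE]. ROWS is JSON, a list of rows, each a list of 5 numbers: the opening, from 0 (shut) to 1 (fully open), then the shift along the tool's x, y, z in mm, then the turn about the tool's z in degrees. A call has 1 to 10 rows; each row shifts and turns the commanded pose from where the row before left it, along the tool's axes as they then stand; what a row does not reach is not made up. A row lasts 1/10 s, in which the tool goes at most 50 mm and 8.59 degrees, less where a joint would pass 70% of its speed; a pose out of reach is approached as far as the arm can. A call with a gripper value outside its range is refused whole. The fingers move at their own pace and stop on an object; FORCE is the grip in N (left out, the last holds). Time passes only in rows, so rows that do not move let the fingers close. It gives the time, the measured TCP pose, the force and the opening at its end, in the units of the state.
- r.sense(): the state, without advancing time (a new reading comes with each control period).
- optics.snapshot(name): name is "side" or "top"; returns (picture, depth): 384x512x3 uint8, blue, green, red; 384x512 float32, mm along the optical axis (not along the pixel's ray), 0 where there is no reading.
- optics.camera_params(name): a dict with "camera_matrix" (3x3 intrinsics, pixels), "eye" and "orientation" of the camera in the world. Camera axes: x right, y down, z forward; pixel columns grow to the right and rows downward; lengths in mm; the calibration is good to about 2 mm. A picture is of the moment at which its call begins. camera_params takes no time and is no camera call.
- hand_in(): hands the job in, once; it reports no verdict.
Trained networks look in the newest picture that a camera, given by its name, has taken for a name from the list of things; names that differ only in an ending like _2 or _b are one class to them, and where a whole thing is asked for, a point or a joint stands for the part that bears it (a point fixed in the world has none). Each returns a list of dicts, best first, with "score" (0 to 1); they miss things now and then, are a little off and sometimes report something else, mostly with a low value. They report only what shows in the picture. A call takes as long as a camera call. They do not tell look-alikes from the thing itself.
- optics.search_frame(camera, query): "at" ([x, y, z] in mm, in world coordinates, good to about 4 mm: the middle of the surface that is visible of it).
The state is a dict: "time": time; "joint_pos": joint angles; "qd": joint speeds; "joint_efforts": joint torques, N m; "tool_pos": TCP position; "tcp_rot": TCP orientation; "ft_force": force on the tool from outside, world axes, zero at the start; "wrist_torque": the same for the moment, N m; "finger_gap": finger opening in mm.
Only numpy, scipy, OpenCV 4.12 (cv2) and the standard library are available. Lean on these libraries where they do the work, as an engineer would, in place of code of your own. Each camera call takes 0.05 s, during which the arm holds its last target. There are 200 camera calls.

## Working session

There is one attempt and no reset: what is moved stays moved. The work goes in short steps, Python scripts to look and compute and a shell command to move; the robot and the scene stay as the last step left them, time stands still between calls to the robot, and variables do not carry over. Pictures are saved under pics/ and viewed, about 8 in all and at most 12, crops included, and the job is handed in when it is done.

```bash
ls; mkdir -p pics
python3 - <<'E'
from bench import r, optics
import cv2, numpy as np
for n in ("top","side"):
    im,d=optics.snapshot(n); cv2.imwrite(f"pics/{n}0.png",im); np.save(f"pics/{n}0.npy",d)
    p=optics.camera_params(n); print(n,np.round(p["camera_matrix"],1).tolist(),p["eye"],p["orientation"])
    for q in ("speed_lever","lever_knob","pointer","bottle_mid","pad_top","shaker","control","flask","beaker"):
        print(n,q,[(np.round(x["at"]).tolist(),round(x["score"],2)) for x in optics.search_frame(n,q)])
a=cv2.imread("pics/top0.png");b=cv2.imread("pics/side0.png")
print(r.sense())
E
```

```text
pics
top [[406.9, 0.0, 251.0], [0.0, 406.9, 191.4], [0.0, 0.0, 1.0]] [ 327.69455703   14.10767072 1061.58917602] [-169.86194509   -0.62574082  -88.73968979]
top speed_lever [([635.0, 198.0, 79.0], 0.75), ([614.0, -131.0, 66.0], 0.62)]
top lever_knob [([634.0, 204.0, 76.0], 0.59)]
top pointer [([543.0, 206.0, 84.0], 0.59)]
top bottle_mid [([427.0, -99.0, 118.0], 0.97), ([418.0, -196.0, 103.0], 0.78), ([569.0, -182.0, 57.0], 0.7), ([318.0, -181.0, 110.0], 0.55)]
top pad_top [([609.0, -134.0, 63.0], 0.81), ([420.0, -196.0, 105.0], 0.52)]
top shaker [([567.0, -181.0, 57.0], 0.97)]
top control [([596.0, 226.0, 63.0], 0.65)]
top flask [([422.0, 17.0, 44.0], 0.74)]
top beaker [([441.0, 234.0, 36.0], 0.87)]
side [[350.4, 0.0, 258.2], [0.0, 350.4, 193.4], [0.0, 0.0, 1.0]] [306.43550221 527.46332463 627.33204945] [-131.91800377    1.35321535 -160.54131152]
side speed_lever [([618.0, 194.0, 75.0], 0.64)]
side lever_knob [([623.0, 195.0, 78.0], 0.58), ([536.0, 204.0, 78.0], 0.37)]
side pointer [([538.0, 206.0, 78.0], 0.68)]
side bottle_mid [([428.0, -87.0, 77.0], 0.88), ([397.0, -282.0, 79.0], 0
[... 228 characters left out ...]
38.0, 212.0, 55.0], 0.89)]
{'time': 1.0, 'joint_pos': array([-7.61681859e+01,  7.46840760e+00,  8.52684922e+01,  1.66674880e-04,
        8.72624447e+01, -4.89291915e+00]), 'qd': array([ 0.03412582, -0.05823576, -0.00439578, -0.00795668,  0.00375939,
       -0.00930588]), 'joint_efforts': array([ 8.04394876e-04, -5.69328511e+01, -5.00876176e+01, -2.89645423e-04,
        1.08171604e-03,  4.50630091e-05]), 'tool_pos': array([ 192.63561529, -568.23080493,  231.31436153]), 'tcp_rot': array([-1.79999890e+02, -6.67291429e-04, -7.12752747e+01]), 'ft_force': array([ 0.69011867, -0.07347266,  0.42854301]), 'wrist_torque': array([ 0.00819342, -0.04552303, -0.05094158]), 'finger_gap': 85.56908636237185}
```

View pics/top0.png

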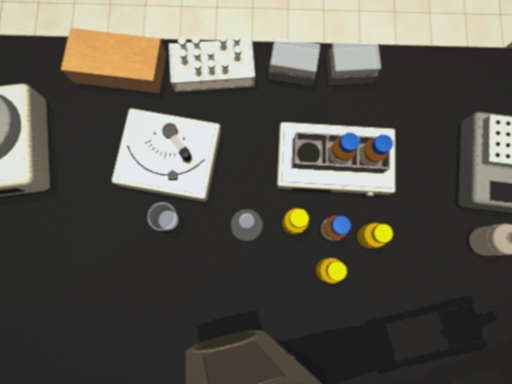

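View pics/side0.png

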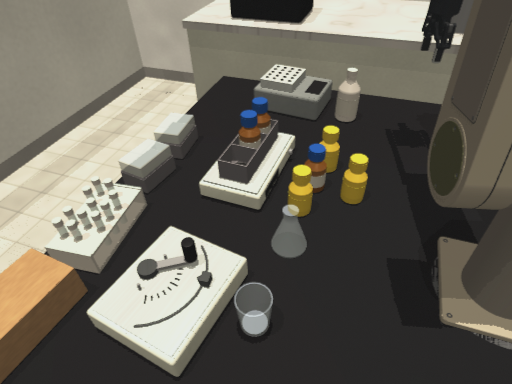

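Top view: the blue-capped amber bottle on the bench is at (337,228). The yellow look-alikes are at (296,220), (376,235) and (332,270). The empty cell is the left one at (310,152), the knob is at (186,154), the hinge at (170,131) and the rider at (173,175). The blue-capped bottle fits the description, so I'll confirm it in a crop and measure.

```bash
cat > h.py <<'E'
import numpy as np, cv2
from scipy.spatial.transform import Rotation as R
from bench import r, optics
def cam(n):
    p=optics.camera_params(n); return np.array(p["camera_matrix"]),np.array(p["eye"]),R.from_euler("xyz",p["orientation"],degrees=True).as_matrix()
def cloud(n,d):
    K,e,M=cam(n); v,u=np.indices(d.shape)
    c=np.stack([(u-K[0,2])/K[0,0]*d,(v-K[1,2])/K[1,1]*d,d],-1)
    P=c@M.T+e; P[d<=0]=np.nan; return P
def ray(n,u,v,z):
    K,e,M=cam(n); w=M@np.array([(u-K[0,2])/K[0,0],(v-K[1,2])/K[1,1],1]); return e+w*(z-e[2])/w[2]
def circ(q):  # circle fit
    A=np.c_[2*q,np.ones(len(q))]; s=np.linalg.lstsq(A,(q**2).sum(1),rcond=None)[0]
    return s[:2],np.sqrt(s[2]+s[:2]@s[:2])
E
python3 - <<'E'
from h import *
for n in ("top","side"):
    im=cv2.imread(f"pics/{n}0.png"); d=np.load(f"pics/{n}0.npy"); P=cloud(n,d)
    hsv=cv2.cvtColor(im,cv2.COLOR_BGR2HSV)
    m=cv2.inRange(hsv,(100,120,60),(130,255,255))
    k,l,s,c=cv2.connectedComponentsWithStats(m)
    for i in range(1,k):
        if s[i,4]<25: continue
        Q=P[l==i]; Q=Q[~np.isnan(Q[:,0])]; zt=np.percentile(Q[:,2],95); T=Q[Q[:,2]>zt-8]
        print(n,"blue",c[i].round(),s[i,4],"top z",zt.round(),"topmean",T.mean(0).round(1),"mid", ((T.min(0)+T.max(0))/2).round(1))
    # control region
    reg=(abs(P[...,0]-590)<150)&(abs(P[...,1]-225)<150)
    kn=reg&(P[...,2]>112)&(P[...,2]<130); Q=P[kn]; print(n,"knob",len(Q),Q.mean(0).round(1),(Q.min(0)+Q.max(0))/2)
    box=reg&(abs(P[...,2]-60)<6)
    rect=cv2.minAreaRect(P[box][:,:2].astype(np.float32)); print(n,"control rect",rect)
    g=cv2.cvtColor(im,cv2.COLOR_BGR2GRAY)
    rd=reg&(P[...,2]>70)&(P[...,2]<90)&(np.hypot(P[...,0]-540,P[...,1]-206)<30); print("rider",rd.sum(),P[rd].mean(0) if rd.any() else 0)
    reg=(abs(P[...,0]-570)<120)&(abs(P[...,1]+180)<190)
    w=reg&(abs(P[...,2]-110)<4); print(n,"walls",w.sum(),cv2.minAreaRect(P[w][:,:2].astype(np.float32)) if w.any() else 0)
    s_=reg&(abs(P[...,2]-50)<14); print("shaker",cv2.minAreaRect(P[s_][:,:2].astype(np.float32)))
    if n=="top": A=cv2.resize(im[100:210,105:225],None,fx=5,fy=5,interpolation=cv2.INTER_CUBIC)[:, :600]; B=cv2.resize(im[120:290,270:400],None,fx=3.2,fy=3.2,interpolation=cv2.INTER_CUBIC)
h=550; B=cv2.resize(B,(int(B.shape[1]*h/B.shape[0]),h)); A=cv2.resize(A,(380,349)); A=cv2.copyMakeBorder(A,0,h-349,0,0,cv2.BORDER_CONSTANT)
cv2.imwrite("pics/crop1.png",np.hstack([A,B])[:, :800])
E
```

```text
top blue [349. 142.] 283 top z 186.0 topmean [ 604.5 -210.6  183.4] mid [ 604.8 -210.7  182.4]
top blue [382. 144.] 282 top z 186.0 topmean [ 601.7 -285.5  183.6] mid [ 601.9 -285.9  183.3]
top blue [341. 225.] 298 top z 126.0 topmean [ 422.1 -201.4  123.4] mid [ 422.9 -201.4  123. ]
top knob 89 [587.  170.1 120.1] [588.22103702 169.86961228 119.82880951]
top control rect ((571.4814453125, 231.72433471679688), (238.61331176757812, 262.9304504394531), 81.15275573730469)
rider 81 [539.6528071  204.44279256  77.31058931]
top walls 504 ((606.4157104492188, -210.56756591796875), (231.43972778320312, 81.19829559326172), 88.00868225097656)
shaker ((570.439697265625, -176.59165954589844), (239.13931274414062, 370.0776672363281), 0.07597901672124863)
side blue [253. 112.] 491 top z 186.0 topmean [ 601.5 -242.2  184.1] mid [ 602.7 -249.7  182.8]
side blue [316. 152.] 269 top z 126.0 topmean [ 420.7 -197.4  124. ] mid [ 420.7 -199.8  122.5]
side knob 152 [584.9 172.6 120.5] [586.14958527 170.76256608 118.41613143]
side control rect ((570.7687377929688, 232.4248504638672), (239.1520538330078, 263.3681945800781), 81.19065856933594)
rider 148 [538.66385906 206.4017752   78.08419676]
side walls 392 ((546.901123046875, -208.21658325195312), (232.0210418701172, 196.8865966796875), 88.40007019042969)
shaker ((598.1843872070312, -193.11204528808594), (236.0952911376953, 293.455810546875), 13.056024551391602)
```

View pics/crop1.png

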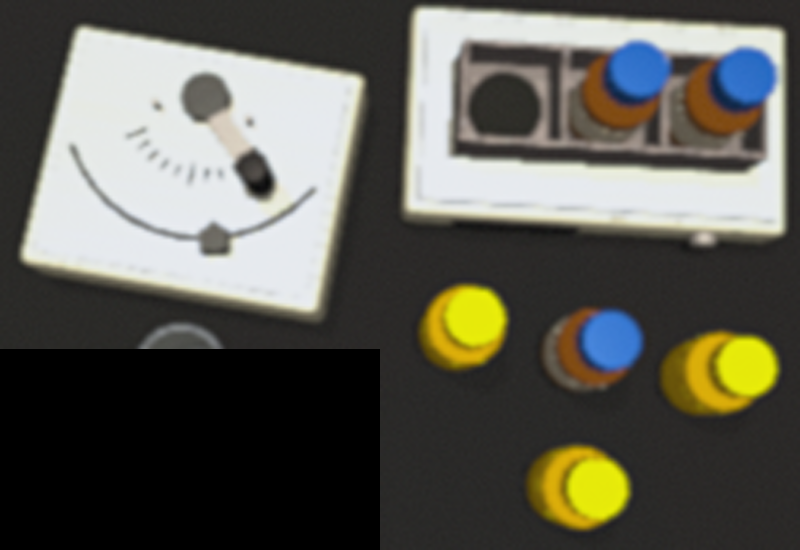

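The crop confirms it: the amber bottle with the blue cap and white label is the one to load, and all three look-alikes are yellow all over. Next I measure the hinge and the rider.

```bash
cat > lev.py <<'E'
from h import *
def lever(n,im,d,v=True):
    P=cloud(n,d); g=cv2.cvtColor(im,cv2.COLOR_BGR2GRAY); out={}
    f=np.nan_to_num(P); near=(abs(f[...,0]-600)<150)&(abs(f[...,1]-225)<160)
    w=(near&(g>150)&(f[...,2]>54)&(f[...,2]<68)).astype(np.uint8); k,l,s,c=cv2.connectedComponentsWithStats(w)
    b=1+np.argmax(s[1:,4]); ys,xs=np.where(l==b)
    q=np.array([ray(n,x,y,60)[:2] for x,y in zip(xs,ys)],np.float32); out["rect"]=cv2.minAreaRect(q)
    yaw=out["rect"][2]; yaw=(yaw+45)%90-45; c_=np.array(out["rect"][0]); out["yaw"]=yaw
    out["hinge_box"]=c_+55*np.array([np.cos(np.radians(yaw)),np.sin(np.radians(yaw))])
    hb=out["hinge_box"]
    hd=(np.hypot(f[...,0]-hb[0],f[...,1]-hb[1])<25)&(f[...,2]>67)&(f[...,2]<100); out["disc"]=(hd.sum(),P[hd].mean(0),np.percentile(P[hd][:,2],[10,50,90]))
    rr=np.hypot(f[...,0]-hb[0],f[...,1]-hb[1])
    rd=near&(rr>98)&(rr<132)&(f[...,2]>74)&(f[...,2]<90)&(g<110)
    out["rider"]=(rd.sum(),P[rd].mean(0)); 
    kn=near&(f[...,2]>116)&(f[...,2]<127); out["knob"]=(kn.sum(),P[kn].mean(0))
    for a,b in (("rider","rider"),("knob","knob")):
        for h in ("hinge_box",):
            e=out[a][1][:2]-out[h]; out[a+"_ang"]=(np.degrees(np.arctan2(e[1],e[0]))%360,np.hypot(*e))
    if v:
        for k_ in out: print(n,k_,out[k_])
    return out
if __name__=="__main__":
    import sys; t=sys.argv[1]
    for n in ("top","side"):
        if t!="0":
            im,d=optics.snapshot(n); cv2.imwrite(f"pics/{n}{t}.png",im); np.save(f"pics/{n}{t}.npy",d)
        lever(n,cv2.imread(f"pics/{n}{t}.png"),np.load(f"pics/{n}{t}.npy"))
E
python3 lev.py 0
```

```text
Traceback (most recent call last):
  File "lev.py", line 27, in <module>
    lever(n,cv2.imread(f"pics/{n}{t}.png"),np.load(f"pics/{n}{t}.npy"))
    ~~~~~^^^^^^^^^^^^^^^^^^^^^^^^^^^^^^^^^^^^^^^^^^^^^^^^^^^^^^^^^^^^^^
  File "lev.py", line 7, in lever
    q=np.array([ray(n,x,y,60)[:2] for x,y in zip(xs,ys)],np.float32); out["rect"]=cv2.minAreaRect(q)
                ~~~^^^^^^^^^^
  File "h.py", line 11, in ray
    K,e,M=cam(n); w=M@np.array([(u-K[0,2])/K[0,0],(v-K[1,2])/K[1,1],1]); return e+w*(z-e[2])/w[2]
          ~~~^^^
  File "h.py", line 5, in cam
    p=optics.camera_params(n); return np.array(p["camera_matrix"]),np.array(p["eye"]),R.from_euler("xyz",p["orientation"],degrees=True).as_matrix()
ValueError: time passes only in moves, steps and waits
```

```bash
sed -i 's/^def cam/import functools\n@functools.cache\ndef cam/' h.py; python3 lev.py 0
```

```text
top rect ((602.1085205078125, 225.68124389648438), (237.63262939453125, 197.38531494140625), 81.13177490234375)
top yaw -8.86822509765625
top hinge_box [656.4510237  217.20230843]
top disc (np.int64(214), array([655.40299058, 217.54330197,  74.08412818]), array([71.48445954, 74.16023062, 76.85881896]))
top rider (np.int64(40), array([539.02695909, 202.16904186,  79.072303  ]))
top knob (np.int64(87), array([587.21901494, 170.07668293, 120.21446672]))
top rider_ang (np.float64(187.2956299463472), np.float64(118.38247358973052))
top knob_ang (np.float64(214.24277775598486), np.float64(83.7490036744955))
side rect ((601.3858642578125, 229.01068115234375), (237.39524841308594, 197.19363403320312), 80.9669189453125)
side yaw -9.0330810546875
side hinge_box [655.70374628 220.37542244]
side disc (np.int64(351), array([653.55812469, 219.54934039,  75.39314921]), array([72.01743197, 75.97884202, 77.42559408]))
side rider (np.int64(111), array([538.04344161, 206.88572862,  79.48458673]))
side knob (np.int64(132), array([585.70719271, 171.90091482, 121.46678262]))
side rider_ang (np.float64(186.54037494654406), np.float64(118.43107334828565))
side knob_ang (np.float64(214.70364928768123), np.float64(85.1427941802422))
```

```bash
python3 -m pendant '[[1,0,0,0,6.24],[1,0,0,0,6.24],[1,0,0,0,6.24],[1,-44,-23.4,0,0],[1,-44,-23.4,0,0],[1,-44,-23.4,0,0],[1,-44,-23.4,0,0],[1,-44,-23.4,0,0],[1,-44,-23.4,0,0],[1,-44,-23.4,0,0]]' 20; python3 -m pendant '[[1,-44,-23.4,0,0],[1,-44,-23.4,0,0],[1,-44,-23.4,0,0],[1,-44,-23.4,0,0],[1,-44,-23.4,0,0],[1,-44,-23.4,0,0],[1,-44,-23.4,0,0],[1,-44,-23.4,0,0],[1,-44,-23.4,0,0],[1,0,0,0,0]]'
```

```text
time: 2.0
tool_pos: [356.9, -258.5, 231.6]
tcp_rot: [-180.0, -0.0, -90.0]
ft_force: [1.0, 0.1, -0.2]
finger_gap: 85.3
time: 3.0
tool_pos: [567.9, 141.0, 229.8]
tcp_rot: [179.9, 0.1, -89.7]
ft_force: [-0.3, -0.0, -0.5]
finger_gap: 85.5
```

```bash
python3 -m pendant '[[1,-30,-18,0,0],[1,0,0,40,0],[1,0,0,40,0],[1,0,0,0,0],[1,0,0,0,0]]'
```

```text
time: 3.5
tool_pos: [584.3, 165.3, 151.2]
tcp_rot: [179.9, -0.0, -90.0]
ft_force: [0.5, 0.2, 1.7]
finger_gap: 85.5
```

```bash
python3 -m pendant '[[1,-5.5,-1.5,25,0],[1,0,0,25,0],[1,0,0,15,0],[0,0,0,0,0],[0,0,0,0,0],[0,0,0,0,0],[0,0,0,0,0],[0,0,0,0,0],[0,0,0,0,0],[0,0,0,0,0]]' 20
```

```text
time: 4.5
tool_pos: [587.4, 171.2, 88.0]
tcp_rot: [-179.9, -0.0, -90.0]
ft_force: [-1.4, -1.9, 7.1]
finger_gap: 25.0
```

Run:
```python
import numpy as np
a=np.radians(np.linspace(214.4,114.4,11)); x=656+85*np.cos(a); y=218.5+85*np.sin(a)
for i in range(10): print(round(-(y[i+1]-y[i]),1),round(-(x[i+1]-x[i]),1))
```

```text
-12.9 7.3
-14.0 4.9
-14.6 2.4
-14.8 -0.2
-14.6 -2.7
-13.9 -5.2
-12.8 -7.5
-11.2 -9.6
-9.4 -11.4
-7.3 -12.9
```

```bash
python3 -m pendant '[[0,-12.9,7.3,0,0],[0,-14,4.9,0,0],[0,-14.6,2.4,0,0],[0,-14.8,-0.2,0,0],[0,-14.6,-2.7,0,0],[0,-13.9,-5.2,0,0],[0,-12.8,-7.5,0,0],[0,-11.2,-9.6,0,0],[0,-9.4,-11.4,0,0],[0,0,0,0,0]]'; python3 -m pendant '[[0,-3,-5,0,0],[0,-3,-6,0,0],[0,0,0,0,0],[0,0,0,0,0]]'
```

```text
time: 5.5
tool_pos: [609.4, 289.6, 86.7]
tcp_rot: [-180.0, -0.0, -90.0]
ft_force: [-0.4, -3.4, 0.4]
finger_gap: 25.4
time: 5.9
tool_pos: [618.1, 293.7, 86.4]
tcp_rot: [179.8, -0.2, -90.0]
ft_force: [-8.7, -9.2, 6.4]
finger_gap: 25.2
```

```bash
python3 -m pendant '[[0,-1,-2,0,0],[0,0,0,0,0],[1,0,0,0,0],[1,0,0,0,0],[1,0,0,0,0],[1,0,0,0,0],[1,0,0,-40,0],[1,0,0,-50,0],[1,0,0,-50,0]]'; python3 -m pendant '[[1,45,22,-10,0],[1,45,22,0,0],[1,45,22,0,0],[1,45,22,0,0],[1,45,22,0,0],[1,45,22,0,0],[0.75,45,22,0,0],[0.75,45,10,0,0],[0.75,45,10,0,0],[0.75,0,0,0,0]]'; python3 lev.py 1 | grep -E 'knob|rider_ang|disc|yaw'
python3 - <<'E'
from h import *
for n in ("top","side"):
    print([(np.round(x["at"]).tolist(),round(x["score"],2)) for x in optics.search_frame(n,"bottle_mid")][:4])
E
```

```text
time: 6.8
tool_pos: [620.8, 296.4, 227.0]
tcp_rot: [179.9, -0.0, -90.0]
ft_force: [1.0, 0.9, 1.1]
finger_gap: 85.4
time: 7.8
tool_pos: [447.1, -111.8, 236.5]
tcp_rot: [-180.0, -0.1, -90.3]
ft_force: [0.3, -0.1, 0.1]
finger_gap: 63.7
top yaw -8.897605895996094
top disc (np.int64(207), array([656.18745178, 219.42061385,  74.26418855]), array([71.68098756, 74.49199284, 76.80941179]))
top knob (np.int64(88), array([619.07949926, 293.9609305 , 120.35329364]))
top rider_ang (np.float64(187.12261626583165), np.float64(118.30824435371088))
top knob_ang (np.float64(115.85120441939615), np.float64(85.32575363558938))
side yaw -9.0330810546875
side disc (np.int64(340), array([654.09484156, 221.58864205,  75.75648071]), array([74.14867648, 76.22801493, 77.55232479]))
side knob (np.int64(184), array([617.42171466, 295.3567295 , 121.56563978]))
side rider_ang (np.float64(186.581998709439), np.float64(118.33445657604528))
side knob_ang (np.float64(117.02744162996645), np.float64(84.2275862398465))
[([418.0, -197.0, 106.0], 0.82), ([420.0, -110.0, 125.0], 0.74), ([316.0, -182.0, 113.0], 0.71), ([412.0, -270.0, 33.0], 0.47)]
[([416.0, -183.0, 84.0], 0.92), ([428.0, -89.0, 75.0], 0.92), ([394.0, -280.0, 81.0], 0.87), ([314.0, -173.0, 73.0], 0.55)]
```

```bash
python3 -m pendant '[[0.75,45,13,0,0],[0.75,44,12.6,0,0],[0.75,0,0,30,0],[0.75,0,0,30,0],[0.75,0,0,0,0],[0.75,0,0,0,0]]'
```

```text
time: 8.6
tool_pos: [422.9, -194.7, 176.2]
tcp_rot: [179.9, 0.1, -89.9]
ft_force: [0.0, -0.2, 0.4]
finger_gap: 64.0
```

```bash
python3 -m pendant '[[0.75,6.2,1.2,20,0],[0.75,0,0,25,0],[0.75,0,0,25,0],[0.75,0,0,14,0],[0,0,0,0,0],[0,0,0,0,0],[0,0,0,0,0],[0,0,0,0,0],[0,0,0,0,0],[0,0,0,0,0]]' 40; python3 -m pendant '[[0,0,0,-10,0],[0,0,0,-20,0],[0,0,0,0,0]]'
```

```text
time: 9.6
tool_pos: [422.1, -202.7, 93.1]
tcp_rot: [-179.9, -0.0, -90.0]
ft_force: [0.3, -0.1, 4.1]
finger_gap: 41.0
time: 9.9
tool_pos: [422.9, -203.3, 125.0]
tcp_rot: [-179.8, -0.1, -90.0]
ft_force: [0.6, -0.9, -1.6]
finger_gap: 40.8
```

```bash
python3 -m pendant '[[0,0,0,-40,0],[0,0,0,-40,0],[0,0,0,-40,0],[0,-35,0,0,0],[0,-33,0,0,0],[0,0,-40,0,0],[0,0,-40,0,0],[0,0,-40,0,0],[0,0,-40,0,0],[0,0,-27,0,0]]'; python3 -m pendant '[[0,0,0,0,0],[0,0,0,0,0]]'
python3 - <<'E'
from h import *
for n in ("top","side"):
    im,d=optics.snapshot(n); cv2.imwrite(f"pics/{n}2.png",im); np.save(f"pics/{n}2.npy",d)
a=cv2.imread("pics/top2.png")[60:260,230:430]; b=cv2.imread("pics/side2.png")[40:240,160:360]
cv2.imwrite("pics/v2.png",cv2.resize(np.hstack([a,b]),(800,400)))
print(r.sense()["tool_pos"],r.sense()["ft_force"])
E
```

```text
time: 10.9
tool_pos: [610.2, -133.9, 240.6]
tcp_rot: [180.0, 0.0, -90.0]
ft_force: [-0.6, -0.6, -2.1]
finger_gap: 41.1
time: 11.1
tool_pos: [608.1, -134.1, 240.5]
tcp_rot: [179.9, 0.0, -90.0]
ft_force: [-0.4, 0.6, -1.8]
finger_gap: 40.8
[ 607.57978486 -134.33122682  241.60698736] [-0.41670036  0.56154053 -1.76915908]
```

View pics/v2.png

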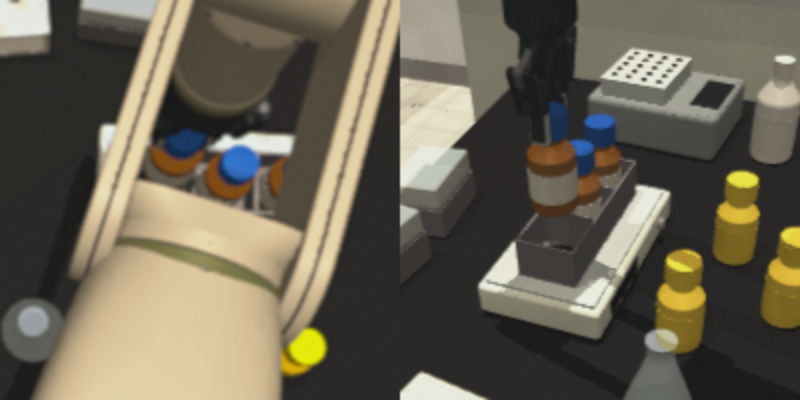

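The bottle is held upright over the empty cell: in the crop it's at (552,180) in the side half. I'll lower it gently.

```bash
python3 -m pendant '[[0,0.5,-1.5,15,0],[0,0,0,20,0],[0,0,0,20,0],[0,0,0,10,0],[0,0,0,7,0],[0,0,0,5,0],[0,0,0,0,0],[0,0,0,0,0]]'; python3 -m pendant '[[0,0,0,2,0],[0,0,0,2,0],[0,0,0,0,0],[0,0,0,0,0]]'
```

```text
time: 12.0
tool_pos: [610.3, -134.9, 165.9]
tcp_rot: [-179.9, -0.0, -90.0]
ft_force: [0.4, -0.6, -1.4]
finger_gap: 40.8
time: 12.4
tool_pos: [609.9, -134.7, 161.0]
tcp_rot: [180.0, 0.0, -90.0]
ft_force: [0.1, 0.4, -2.0]
finger_gap: 40.9
```

```bash
python3 -m pendant '[[0,0,0,1.5,0],[0,0,0,1.5,0],[0,0,0,0,0],[0,0,0,0,0]]'; python3 -m pendant '[[0,0,0,1,0],[0,0,0,1,0],[0,0,0,0,0],[0,0,0,0,0]]'
```

```text
time: 12.8
tool_pos: [609.8, -134.8, 157.9]
tcp_rot: [180.0, 0.0, -90.0]
ft_force: [-0.2, 0.1, -2.3]
finger_gap: 41.0
time: 13.2
tool_pos: [610.0, -134.8, 156.3]
tcp_rot: [-180.0, -0.0, -90.0]
ft_force: [0.9, 0.0, -1.3]
finger_gap: 40.7
```

```bash
for i in 1 2; do python3 -m pendant '[[0,0,0,0.7,0],[0,0,0,0,0],[0,0,0,0,0]]'|grep -E 'pos|force'; done
```

```text
tool_pos: [610.3, -134.9, 156.1]
ft_force: [-0.5, 0.1, 4.8]
tool_pos: [610.6, -135.0, 156.1]
ft_force: [-1.6, -0.4, 8.3]
```

```bash
python3 -m pendant '[[0,0,0,0.7,0],[0,0,0,0,0],[0,0,0,0,0]]'|grep -E 'pos|force'
```

```text
tool_pos: [610.8, -135.0, 156.1]
ft_force: [-3.1, -0.5, 11.5]
```

The bottle is on the pad. I'll ease the preload and release.

```bash
python3 -m pendant '[[0,0,0,-1.2,0],[0,0,0,0,0],[0.55,0,0,0,0],[0.65,0,0,0,0],[0.75,0,0,0,0],[0.75,0,0,0,0],[0.75,0,0,0,0],[0.75,0,0,-15,0],[0.75,0,0,-35,0],[0.75,0,0,-40,0]]'; python3 -m pendant '[[1,-45,0,0,0],[1,-45,0,0,0],[1,-45,0,0,0],[1,-45,0,0,0],[1,-45,0,0,0],[1,-45,0,0,0],[1,0,0,0,0]]'
python3 lev.py 3 | grep -E 'knob|rider_ang'
python3 - <<'E'
from h import *
a=cv2.imread("pics/top3.png")[90:240,250:450]; b=cv2.imread("pics/side3.png")[60:210,180:380]
cv2.imwrite("pics/v3.png",cv2.resize(np.hstack([a,b]),(800,300)))
E
```

```text
time: 15.1
tool_pos: [608.9, -134.5, 245.6]
tcp_rot: [179.8, 0.0, -90.0]
ft_force: [1.0, 0.4, -0.3]
finger_gap: 63.9
time: 15.8
tool_pos: [609.4, 140.9, 246.7]
tcp_rot: [-179.9, 0.1, -89.7]
ft_force: [-0.2, -0.8, -0.9]
finger_gap: 85.2
top knob (np.int64(87), array([619.27710349, 294.06692052, 120.25642946]))
top rider_ang (np.float64(nan), np.float64(nan))
top knob_ang (np.float64(144.2327771302969), np.float64(80.43085989349963))
side knob (np.int64(186), array([617.20133334, 295.41387246, 121.70186475]))
side rider_ang (np.float64(186.58277030831368), np.float64(118.5393985837942))
side knob_ang (np.float64(117.14814887754254), np.float64(84.37783810866634))lev.py:14: RuntimeWarning: Mean of empty slice.
  out["rider"]=(rd.sum(),P[rd].mean(0));
  ret = um.true_divide(
```

View pics/v3.png

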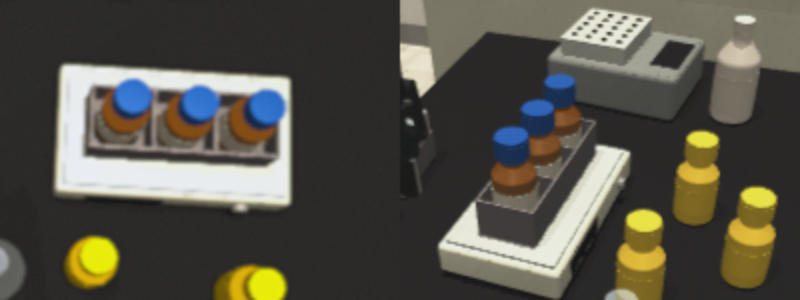

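The bottle stands level with its neighbours in the left cell (crop 130,105 top; 512,170 side), and the lever is still at idle. Now to set the lever.

```bash
python3 -m pendant '[[1,-40,-2,0,0],[1,-40,-2,0,0],[1,-40,-2,0,0],[1,-33,-3,0,0],[1,0,0,45,0],[1,0,0,45,0],[1,0,0,0,0],[1,0,0,0,0]]' 20
```

```text
time: 16.7
tool_pos: [618.7, 286.6, 155.2]
tcp_rot: [179.9, -0.1, -90.1]
ft_force: [-0.0, 0.2, 1.7]
finger_gap: 85.3
```

Run:
```python
import numpy as np
a=np.radians(np.linspace(116.6,186.8,9)); x=656+85*np.cos(a); y=218.5+85*np.sin(a)
for i in range(8): print(round(-(y[i+1]-y[i]),1),round(-(x[i+1]-x[i]),1))
print(x[-1],y[-1])
```

```text
6.7 11.1
8.3 10.0
9.7 8.6
10.9 7.0
11.9 5.3
12.6 3.4
12.9 1.4
13.0 -0.5
571.5979318109444 208.43566269394742
```

```bash
python3 -m pendant '[[1,-7.8,0,25,0],[1,0,0,25,0],[1,0,0,19,0],[1,0,0,0,0],[0,0,0,0,0],[0,0,0,0,0],[0,0,0,0,0],[0,0,0,0,0],[0,0,0,0,0],[0,0,0,0,0]]' 20; python3 -m pendant '[[0,6.7,11.1,0,0],[0,8.3,10,0,0],[0,9.7,8.6,0,0],[0,10.9,7,0,0],[0,11.9,5.3,0,0],[0,12.6,3.4,0,0],[0,12.9,1.4,0,0],[0,0,0,0,0],[0,0,0,0,0]]'
```

```text
time: 17.7
tool_pos: [619.9, 293.7, 88.3]
tcp_rot: [-179.9, -0.2, -90.1]
ft_force: [-3.5, -11.3, 10.6]
finger_gap: 25.1
time: 18.6
tool_pos: [570.9, 223.6, 87.4]
tcp_rot: [179.9, 0.0, -90.0]
ft_force: [-10.1, 1.5, 8.7]
finger_gap: 25.4
```

```bash
python3 -m pendant '[[0,7,1,0,0],[0,7,0,0,0],[0,0,0,0,0],[0,0,0,0,0]]'; python3 lev.py 4 2>/dev/null| grep -E 'knob|rider|hinge'
```

```text
time: 19.0
tool_pos: [570.9, 209.7, 87.4]
tcp_rot: [-180.0, 0.1, -90.0]
ft_force: [-5.8, 1.6, 7.1]
finger_gap: 25.4
top hinge_box [647.65342987 157.78738404]
top rider (np.int64(0), array([nan, nan, nan]))
top knob (np.int64(0), array([nan, nan, nan]))
top rider_ang (np.float64(nan), np.float64(nan))
top knob_ang (np.float64(nan), np.float64(nan))
side hinge_box [659.02073801 241.87284308]
side rider (np.int64(124), array([545.56213926, 207.86534733,  80.66386722]))
side knob (np.int64(99), array([563.15429981, 209.30317031, 121.56725118]))
side rider_ang (np.float64(196.68530547297993), np.float64(118.44561366421529))
side knob_ang (np.float64(198.76468375145137), np.float64(101.24800025922006))
```

```bash
python3 -m pendant '[[0,1,0,0,0],[0,0,0,0,0],[1,0,0,0,0],[1,0,0,0,0],[1,0,0,0,0],[1,0,0,0,0],[1,0,0,-30,0],[1,0,0,-40,0],[1,0,0,-40,0],[1,0,0,-20,0]]';  python3 -m pendant '[[1,45,10,0,0],[1,45,10,0,0],[1,45,10,0,0],[1,45,10,0,0],[1,45,10,0,0],[1,45,10,0,0],[1,45,10,0,0],[1,0,0,0,0]]'; python3 lev.py 5 2>/dev/null
python3 - <<'E'
from h import *
a=cv2.imread("pics/top5.png")[100:210,110:225]; b=cv2.imread("pics/side5.png")[225:345,90:250]
cv2.imwrite("pics/v5.png",np.hstack([cv2.resize(x,(int(x.shape[1]*480/x.shape[0]),480),interpolation=cv2.INTER_CUBIC) for x in (a,b)])[:, :1140])
i=cv2.imread("pics/v5.png"); cv2.imwrite("pics/v5.png",cv2.resize(i,(800,int(i.shape[0]*800/i.shape[1]))))
E
```

```text
time: 20.1
tool_pos: [572.7, 208.3, 220.8]
tcp_rot: [-179.7, 0.1, -90.0]
ft_force: [0.5, -0.0, -0.1]
finger_gap: 85.6
time: 20.9
tool_pos: [499.8, -112.1, 216.3]
tcp_rot: [180.0, -0.1, -90.3]
ft_force: [-0.9, 0.5, -0.7]
finger_gap: 85.2
top rect ((601.9769287109375, 225.7801513671875), (237.60494995117188, 197.39566040039062), 81.07210540771484)
top yaw -8.927894592285156
top hinge_box [656.31057223 217.24462664]
top disc (np.int64(210), array([655.06598679, 218.08568621,  74.51263866]), array([72.07560344, 74.55836207, 77.18522047]))
top rider (np.int64(43), array([538.93068847, 202.04607394,  79.01409828]))
top knob (np.int64(87), array([573.11031111, 209.94442214, 120.37512196]))
top rider_ang (np.float64(187.3777101104676), np.float64(118.35976138586842))
top knob_ang (np.float64(185.01443678385084), np.float64(83.51991640015899))
side rect ((601.3787231445312, 228.9656982421875), (237.3041229248047, 197.19363403320312), 80.9669189453125)
side yaw -9.0330810546875
side hinge_box [655.69660516 220.33043953]
side disc (np.int64(345), array([653.55349326, 220.40661344,  75.49030965]), array([72.55122518, 76.01778181, 77.50804908]))
side rider (np.int64(115), array([538.3956673 , 206.71808638,  79.34037809]))
side knob (np.int64(149), array([570.89472775, 211.69024043, 121.36442403]))
side rider_ang (np.float64(186.6193618798063), np.float64(118.08812888073709))
side knob_ang (np.float64(185.81761314547637), np.float64(85.24090246259497))
```

View pics/v5.png

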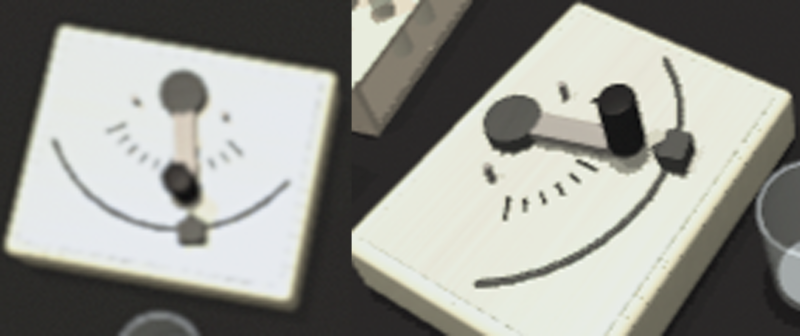

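The bottle is in and the lever points nearly at the rider, perhaps 1–2° short. I'll refine by fitting projected models of the knob and rider to both images.

```bash
cat > fit.py <<'E'
from h import *
from scipy.optimize import minimize
import sys
S=6
def proj(n,X):
    K,e,M=cam(n); c=(np.asarray(X)-e)@M; return (c[:,:2]/c[:,2:])*[K[0,0],K[1,1]]+K[:2,2]
def hull(n,X,off,sz):
    p=((proj(n,X)-off+.5)*S*16).astype(np.int32); m=np.zeros((sz*S,sz*S),np.uint8)
    cv2.fillConvexPoly(m,cv2.convexHull(p),1,shift=4); return m
t=np.linspace(0,2*np.pi,40)
def knob(x,y): return np.array([[x+13*np.cos(a),y+13*np.sin(a),z] for z in (72,122) for a in t])
def rider(H,th,r):
    u=np.array([np.cos(th),np.sin(th)]);v=np.array([-u[1],u[0]])
    return np.array([[*(H+(r+a)*u+b*v),z] for z in (60,80) for a,b in ((-14,0),(-5,11),(-5,-11),(13,11),(13,-11))])
k=sys.argv[1]
for n in ("top","side"):
    im=cv2.imread(f"pics/{n}{k}.png"); g=cv2.cvtColor(im,cv2.COLOR_BGR2GRAY)
    H={"top":np.array([656.3,217.2]),"side":np.array([655.7,220.4])}[n]
    def fit(f,x0,thr,sc):
        c=proj(n,f(*x0)).mean(0).round(); sz=34; off=c-sz//2; ox,oy=off.astype(int)
        crop=g[oy:oy+sz,ox:ox+sz].astype(np.float32); big=cv2.resize(crop,(sz*S,sz*S),interpolation=cv2.INTER_LINEAR)
        m=(big<thr).astype(np.uint8); m=cv2.morphologyEx(m,cv2.MORPH_OPEN,np.ones((3*S,3*S)))
        def cost(x):
            q=hull(n,f(*(np.array(x0)+np.array(x)*sc)),off,sz); roi=cv2.dilate(hull(n,f(*x0),off,sz),np.ones((10*S,10*S)))
            mm=m&roi; return -(q&mm).sum()/max((q|mm).sum(),1)
        o=minimize(cost,[0,0],method="Nelder-Mead",options=dict(initial_simplex=[[-2,-2],[3,0],[0,3]],xatol=.02,fatol=1e-4)); return np.array(x0)+o.x*sc,-o.fun
    for thr in (90,110,130):
        kx,s1=fit(knob,(572,210.8),thr*.6,np.array([1,1.]))
        rx,s2=fit(lambda a,b:rider(H,a,b),(np.radians(187),115),thr,np.array([.009,1.]))
        d=kx-H; print(n,thr,"knob",kx.round(1),round(np.degrees(np.arctan2(d[1],d[0]))%360,2),round(np.hypot(*d),1),round(s1,2),"rider",round(np.degrees(rx[0]),2),rx[1].round(1),round(s2,2))
E
python3 fit.py 5
```

```text
top 90 knob [587.2 233.6] 166.68 71.0 -0.0 rider 185.97 113.0 -0.0
top 110 knob [587.2 233.6] 166.68 71.0 -0.0 rider 174.88 111.8 -0.0
top 130 knob [594.9 243.4] 156.88 66.8 -0.0 rider 203.34 77.1 -0.0
side 90 knob [541.  199.3] 190.42 116.6 -0.0 rider 169.34 111.1 -0.0
side 110 knob [541.  199.3] 190.42 116.6 -0.0 rider 169.34 111.1 -0.0
side 130 knob [541.  199.3] 190.42 116.6 -0.0 rider 174.62 142.0 -0.0fit.py:25: RuntimeWarning: overflow encountered in scalar negative
  mm=m&roi; return -(q&mm).sum()/max((q|mm).sum(),1)
```

Numeric bug: negating an unsigned sum. Fixing it.

```bash
sed -i 's/return -(q&mm).sum()/return -float((q\&mm).sum())/' fit.py; python3 fit.py 5
```

```text
top 90 knob [555.5 194.4] 192.72 103.3 0.17 rider 187.11 77.5 0.21
top 110 knob [556.7 197. ] 191.45 101.6 0.24 rider 188.49 116.3 0.36
top 130 knob [571.4 205. ] 188.19 85.8 0.57 rider 186.62 114.8 0.46
side 90 knob [574.6 207.5] 189.05 82.2 0.77 rider 188.36 114.6 0.29
side 110 knob [574.9 207.6] 188.96 81.8 0.8 rider 188.28 113.6 0.67
side 130 knob [574.8 209.1] 187.93 81.7 0.83 rider 188.04 113.4 0.69
```

```bash
sed -i 's/for thr in (90,110,130)/for thr in (140,155,170)/; s/thr\*\.6/thr*.7/' fit.py; python3 fit.py 5
python3 - <<'E'
import cv2
g=cv2.imread("pics/top5.png",0); print(g[146:184,164:182])
E
```

```text
top 140 knob [571.6 206.4] 187.27 85.4 0.69 rider 186.62 114.8 0.5
top 155 knob [571.5 205.9] 187.6 85.5 0.73 rider 187.17 113.7 0.56
top 170 knob [572. 206.] 187.57 85.0 0.75 rider 187.09 113.6 0.6
side 140 knob [573.7 210.4] 186.92 82.6 0.84 rider 188.03 113.1 0.7
side 155 knob [573.4 211. ] 186.54 82.8 0.86 rider 187.91 113.5 0.72
side 170 knob [572.2 211.8] 185.92 83.9 0.86 rider 187.81 113.6 0.72
[[232 231 224 214 206 205 207 208 201 187 198 222 231 232 233 233 233 233]
 [232 231 224 215 208 207 208 208 201 185 189 216 229 232 233 233 233 233]
 [233 231 225 215 208 206 208 208 202 178 170 204 227 232 233 233 233 231]
 [233 231 225 216 209 207 208 210 202 176 161 201 228 233 233 233 232 226]
 [232 228 222 216 210 208 209 210 204 178 163 203 229 232 230 230 230 220]
 [231 219 210 212 210 208 210 211 206 183 173 207 228 226 218 220 228 225]
 [225 192 174 182 185 186 194 206 208 191 185 213 227 219 192 195 222 231]
 [197 145 115 118 120 127 152 187 204 193 181 206 227 223 192 174 210 230]
 [150  93  62  59  62  72 105 158 191 186 169 196 227 230 212 185 206 228]
 [103  62  53  54  5
[... 1455 characters left out ...]
 93 109 138 155 164 180]
 [164 163 160 145 121 107 106 107 108 108 109 104  99 132 185 218 225 228]
 [225 226 221 190 141 111 105 106 108 109 109 104 105 147 207 232 235 235]
 [236 236 233 208 150 111 104 108 108 108 104  96  96 142 205 231 234 234]
 [233 235 231 208 149 103  91  92  95  93  87  76  84 138 203 229 234 233]
 [233 234 232 216 163 110  87  86  90  91  88  86 106 158 214 230 234 233]
 [233 233 233 228 207 173 157 155 158 160 160 161 173 204 226 232 233 233]
 [233 233 234 233 231 227 225 224 225 227 226 226 226 229 232 233 233 233]
 [233 233 233 234 234 234 234 234 234 235 235 235 235 234 233 233 233 233]
 [233 233 233 233 233 233 234 234 233 234 233 234 233 233 233 233 233 233]]
```

```bash
python3 - <<'E'
s=open('fit.py').read()
s=s.replace("np.ones((3*S,3*S)))","np.ones((op*S,op*S)))\n        kk,l=cv2.connectedComponents(m); q0=hull(n,f(*x0),off,sz); m=(l==1+np.argmax([float((q0&(l==i)).sum()) for i in range(1,kk)])).astype(np.uint8)")
s=s.replace("mm=m&roi","mm=m").replace("def fit(f,x0,thr,sc)","def fit(f,x0,thr,sc,op)").replace("thr*.7,np.array([1,1.])","thr*.8,np.array([1,1.]),5").replace("[.009,1.])","[.009,1.]),4")
s=s.replace("        def cost(x)","        M_[n,op]=(big,m)\n        def cost(x)").replace("S=6","S=6; M_={}")
s=s.replace("; return np.array(x0)+o.x*sc","; q=hull(n,f(*(np.array(x0)+o.x*sc)),off,sz); v=cv2.merge([big]*3).astype(np.uint8); cv2.drawContours(v,cv2.findContours(q,0,1)[0],-1,(0,0,255)); cv2.drawContours(v,cv2.findContours(m,0,1)[0],-1,(0,255,0)); M_[n,op]=v; return np.array(x0)+o.x*sc")
s+="\ncv2.imwrite(f'pics/fit{k}.png',np.hstack([M_[a] for a in M_])[:, :])\n"
open('fit.py','w').write(s)
E
python3 fit.py 5; python3 -c "
import cv2;i=cv2.imread('pics/fit5.png');print(i.shape);import numpy as np
h,w=i.shape[:2];cv2.imwrite('pics/fit5b.png',np.vstack([i[:,:w//2],i[:,w//2:]]))"
```

```text
top 140 knob [571.7 206.8] 187.01 85.2 0.7 rider 186.62 114.8 0.62
top 155 knob [571.7 206.5] 187.19 85.2 0.75 rider 187.17 113.7 0.72
top 170 knob [572.  206.8] 187.06 84.9 0.81 rider 187.1 113.7 0.78
side 140 knob [573. 211.] 186.49 83.3 0.89 rider 188.05 113.8 0.82
side 155 knob [572.  212.1] 185.69 84.1 0.91 rider 187.89 113.5 0.86
side 170 knob [572.1 212. ] 185.77 84.1 0.91 rider 187.85 113.5 0.88
(204, 816, 3)
```

View pics/fit5b.png

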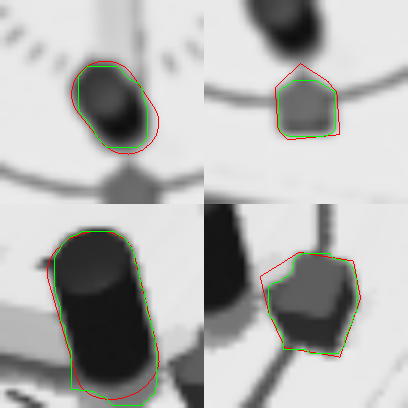

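The overlays disagree somewhat: the top view says aligned, the side view says about 2° short, and the blob and robot estimates say about 1–1.5° short. I'll nudge the lever on by about 1.2° (1.5 mm).

```bash
python3 -m pendant '[[1,-45,-10,0,0],[1,-45,-10,0,0],[1,-45,-10,0,0],[1,-45,-10,0,0],[1,-45,-10,0,0],[1,-45,-10,0,0],[1,-45,-10,0,0],[1,0,0,30,0],[1,0,0,30,0],[1,0,0,0,0]]';python3 -m pendant '[[1,0,0,0,0]]'
```

```text
time: 22.0
tool_pos: [567.1, 209.4, 150.6]
tcp_rot: [179.5, -0.1, -89.8]
ft_force: [-0.3, -1.1, -0.4]
finger_gap: 85.4
time: 22.1
tool_pos: [570.1, 209.0, 155.9]
tcp_rot: [179.9, -0.0, -89.9]
ft_force: [-0.1, 0.5, 1.1]
finger_gap: 85.6
```

```bash
python3 -m pendant '[[1,0,-1.5,25,0],[1,0,0,25,0],[1,0,0,18,0],[1,0,0,0,0],[0,0,0,0,0],[0,0,0,0,0],[0,0,0,0,0],[0,0,0,0,0],[0,0,0,0,0],[0,0,0,0,0]]' 20;python3 -m pendant '[[0,0,0,0,0]]'
```

```text
time: 23.1
tool_pos: [573.3, 208.3, 89.5]
tcp_rot: [-179.9, 0.0, -90.0]
ft_force: [-0.7, -0.5, 5.8]
finger_gap: 25.2
time: 23.2
tool_pos: [573.3, 208.3, 89.5]
tcp_rot: [-179.9, 0.0, -90.0]
ft_force: [-1.6, 0.6, 6.3]
finger_gap: 25.1
```

```bash
python3 -m pendant '[[0,1.3,0,0,0],[0,0,0,0,0],[0,0,0,0,0]]'; python3 -m pendant '[[1,0,0,0,0],[1,0,0,0,0],[1,0,0,0,0],[1,0,0,0,0],[1,0,0,-30,0],[1,0,0,-40,0],[1,0,0,-40,0],[1,0,0,-20,0]]';  python3 -m pendant '[[1,45,10,0,0],[1,45,10,0,0],[1,45,10,0,0],[1,45,10,0,0],[1,45,10,0,0],[1,45,10,0,0],[1,45,10,0,0],[1,0,0,0,0]]'; python3 lev.py 6 2>/dev/null|grep -E "_ang|knob|rider"; python3 fit.py 6
python3 - <<'E'
from h import *
cv2.imwrite("pics/v6.png",cv2.resize(np.hstack([cv2.imread("pics/top6.png")[60:300],cv2.imread("pics/side6.png")[80:320]])[:, :],(800,188)))
cv2.imwrite("pics/v6.png",np.vstack([cv2.imread("pics/top6.png")[90:290],cv2.imread("pics/side6.png")[90:370]]))
E
```

```text
time: 23.5
tool_pos: [573.4, 207.5, 89.5]
tcp_rot: [-179.9, 0.1, -90.0]
ft_force: [-0.9, 2.6, 4.5]
finger_gap: 25.2
time: 24.3
tool_pos: [574.1, 207.0, 222.7]
tcp_rot: [-179.7, 0.1, -90.0]
ft_force: [1.2, 0.6, -0.2]
finger_gap: 85.5
time: 25.1
tool_pos: [501.2, -113.3, 218.2]
tcp_rot: [180.0, -0.1, -90.3]
ft_force: [0.7, 1.2, -0.3]
finger_gap: 85.5
top rider (np.int64(42), array([539.17702248, 202.46754906,  78.27896642]))
top knob (np.int64(87), array([573.35005303, 207.99425324, 120.50459645]))
top rider_ang (np.float64(187.2111942098273), np.float64(118.11375460023261))
top knob_ang (np.float64(186.39257082671642), np.float64(83.52580032455431))
side rider (np.int64(116), array([538.15984891, 206.67687057,  79.37727861]))
side knob (np.int64(146), array([571.48111963, 209.9717062 , 121.50671874]))
side rider_ang (np.float64(186.62602351837458), np.float64(118.32712713371023))
side knob_ang (np.float64(187.0123133185957), np.float64(84.85017006301335))
top 140 knob [571.2 205.9] 187.59 85.9 0.69 rider 186.62 114.8 0.62
top 155 knob [572.  205.9] 187.62 85.0 0.74 rider 187.17 113.7 0.71
top 170 knob [572.8 206.4] 187.4 84.2 0.79 rider 187.1 113.7 0.78
side 140 knob [573.1 209.7] 187.38 83.3 0.89 rider 188.09 113.7 0.82
side 155 knob [572.1 210.5] 186.72 84.2 0.91 rider 187.92 113.5 0.86
side 170 knob [572.1 210.1] 187.02 84.2 0.91 rider 187.89 113.5 0.88
```

View pics/v6.png

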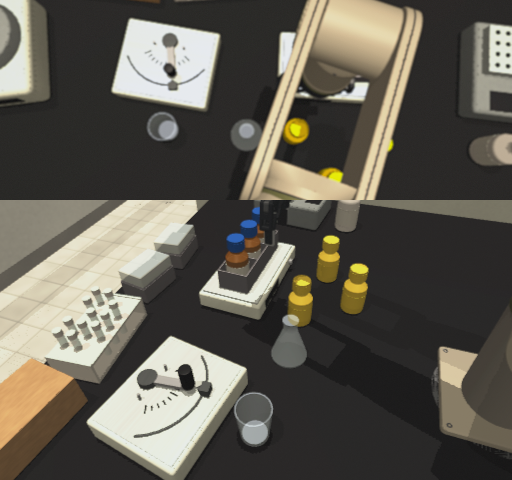

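The lever and rider now agree within about 0.3° (averaged over both cameras). The bottle stands in its cell, the other things are in place and the gripper is clear, so I'm handing in.

```bash
python3 -c "
from bench import hand_in; print(hand_in())"
```

```text
the job is handed in; nothing more can be done
None
```

I did all three steps in the order you asked and handed the job in at about 25 s; the hand-in itself reports no verdict.

- **Idle stop:** I took the lever back until the wrist force rose to about 13 N. The cameras then put it at 116.4°, against a computed stop angle of 116.6°.
- **Bottle:** I gripped the blue-capped amber bottle by its cap and lowered it in small steps into the left cell. It touched the pad at the expected height with at most 12 N, and I eased that off before opening. The picture afterwards shows it upright, level with its neighbours. The lever was still at idle.
- **Set point:** My first setting came out about 1–1.5° short, so I re-gripped the knob and nudged it on.

| Last check | Lever | Rider |
|---|---|---|
| Depth, mean of both cameras | 186.7° | 186.9° |
| Outline fit, mean of both cameras | 187.2° | 187.5° |

**Where checks disagreed:** on their own, the two cameras differ by up to about 1° in opposite directions. The outline fits were only moderate (overlap about 0.7–0.9), so I relied on the averages.

**Other things:** the flask, beaker and yellow bottles look unmoved in the pictures. In the last top view the arm hides the carrier, but the side view shows the bottle in place and the open gripper clear.

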